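# Stand the varnish sample in the drying rack

## Robot

A 7-joint arm with a two-finger parallel gripper is mounted at the origin on the work surface. World frame = base frame: x ahead of the robot, y to its left, z up, the work surface at z = 0. Lengths are in m, angles in rad, forces in N, time in s.
With the tool pointing down it reaches from about 0.425 to 0.975 m from the base axis. Payload 16.7 kg.
Tool frame: the origin (TCP) lies on the centre line of the jaws, within the pads' length; the fingertips stand 17 mm ahead of it and the grasp point (between the pads) lies 2 mm behind it; z points along the fingers, y is the line along which they close (so a half turn about z gives the same grasp; the last joint's range is limited). The gripper opens to 85 mm and grips with 20 to 120 N. Pads are 22 mm wide; open, the fingers measure 114 mm over their backs; the gripper's body (76 mm by 85 mm) begins 54 mm behind the grasp point. The pads swing forward as they close: fully open they stand 13 mm farther back than shut.
Start: joints at [1.097, 0.426, 0.074, 1.606, -0.034, 1.111, -0.067], TCP at [0.215, -0.64, 0.215] pointing down, gripper open.
Joint ranges: [-2.85, 2.85], [-0.5, 2.14], [-1.23, 1.37], [0.21, 2.46], [-1.02, 4.16], [0.16, 2.05], [-2.73, 2.73]. Speed limits (rad/s): [1.89, 1.89, 2.39, 2.39, 3.01, 3.01, 3.01].

## Interface

Orientations are given as a 3x3 rotation matrix whose columns are the frame's x, y, z axes.
In Python, from bench import arm gives the robot as it stands.
- The arm moves only by the tool apply_moves, never from a script. Its argument "moves" is a list of rows, each a list of 7 numbers: the shift along the tool's x, y, z in cm, then the turn, a rotation vector about the tool's x, y, z in rad, then the finger opening in cm, from 0 to 8.54. In form: [[x, y, z, rx, ry, rz, fingers], ...]. A call has 1 to 20 rows; each row shifts and turns the commanded pose from where the row before left it, along the tool's axes as they then stand; what a row does not reach is not made up. A row lasts 1/10 s, in which the tool goes at most 50 mm and 8.59 degrees, less where a joint would pass 70% of its speed; a pose out of reach is approached as far as the arm can. A call with a gripper value outside its range is refused whole. The fingers move at their own pace and stop on an object; "grip_force" is the grip in N (left out, the last holds). Time passes only in rows, so rows that do not move let the fingers close. It gives the time, the measured TCP pose, the force, the opening and the grip force at its end, in the units of the state.
- arm.read_state(): the state, without advancing time (a new reading comes with each control period).
- arm.read_camera(name): name is "scene" or "top"; returns (picture, depth): 420x560x3 uint8, red, green, blue; 420x560 float32, m along the optical axis (not along the pixel's ray), 0 where there is no reading.
- arm.camera_model(name): a dict with "K" (3x3 intrinsics, pixels), "cam_to_world" (4x4, takes a point from camera to world coordinates). Camera axes: x right, y up, looking along -z (the intrinsics and any distortion apply to the point x, -y, -z); pixel columns grow to the right and rows downward; lengths in m; the calibration is good to about 2 mm. A picture is of the moment at which its call begins. camera_model takes no time and is no camera call.
- arm.close_job(): hands the job in; it is judged then, once.
The state is a dict: "clock": time; "joint_pos": joint angles; "qd": joint speeds; "tau": joint torques, N m; "tcp_pos": TCP position; "eef_rot": TCP orientation; "ft_force": force on the tool from outside, world axes, zero at the start; "ft_torque": the same for the moment, N m; "grip_width": opening from 0.0 (shut) to 1.0 (fully open); "grasp_force": force on a finger pad.
Only numpy, scipy, OpenCV 4.12 (cv2) and the standard library are available. Lean on these libraries where they do the work, as an engineer would, in place of code of your own. Each camera call takes 0.05 s, during which the arm holds its last target. There are 200 camera calls.

## Task

The amber varnish sample plaque is lying flat on the violin maker's bench. Stand it upright on one of its short ends in the orange-marked empty slot of the drying rack, fully down on the slot floor and about centred along the slot, and let go of it; you may set it down on the angled rest to change your grip. Do not drop it, and leave the two plaques already in the rack, the varnish jar and the clamp where they are.

Things in the scene. Friction and masses are not known exactly. Their poses are not given: they have to be found in the camera images.
- plaque: the plaque to rack: pale maple, 130 x 64 x 12 mm, 65 to 120 g, one face coated amber. Origin: centre of the bare face that lies down at the start. x along the 130 mm length, y along the 64 mm width, z along the 12 mm thickness (towards the coated face)
- plaque_mid (a point): the centre of that plaque (65 mm from each short end, 6 mm under each face); axes as the plaque's
- rest: fixed angled rest of plywood, 50 mm wide (along x) on a dark base 80 (x) x 150 (y) x 12 mm (base centre 5 mm to -y). A flat plate lies on its 45 degree slope with its lower end in the trough, its upper end to the rest's -y. Origin on the bench under the rest's middle, z up; the trough line runs along x
- trough (a point): middle of the trough line of the rest, at y = 25 mm, z = 24 mm in the rest's frame; axes as the rest's. From it the slope rises 75 mm at 45 degrees towards -y and up, and a lip at right angles to it rises 40 mm at 45 degrees towards +y and up. The slope is 10 mm thick, with nothing under a plate that overhangs its upper end
- rack: fixed wooden drying rack, 90 (x) x 165 (y) x 50 (z) mm, origin under its centre on the bench, z up. Three slots run along x and are open at both ends, at y = -50, 0 and +50 mm; each is 15 mm wide, 35 mm deep, floor 15 mm above the bench, edges rounded 2.5 mm
- orange_slot: the empty slot to use, marked with orange paper strips beside it and orange tags at its ends (any of the three). Origin: centre of that slot's floor, 35 mm below the rack's top; x along the slot, y across it, z up
- red_plaque: dark red sample plaque standing in another slot, 64 (x) x 12 (y) x 130 (z) mm, origin at the centre of its lower end
- honey_plaque: honey yellow sample plaque standing in the third slot, same size and frame
- varnish_jar: small amber glass jar of varnish, 60 mm across, 75 mm high, origin at the centre of its foot
- clamp: blue bar clamp with yellow pads lying on the bench, bar 170 mm long along y, 24 mm high, origin under the middle of the bar
Not all that is in view belongs to the job. Leave any blue or pink look-alike of the honey_plaque alone. Leave any blue or purple look-alike of the plaque alone.

How it is judged:
By the outcome, as a careful person would: the job done as asked, in the order asked, and still so for the second after the job is handed in, with the robot touching nothing.
It also fails if it takes over 61 s, if anything falls off the work surface, if the arm or the gripper's body presses on something with over 40 N, if the wrist force passes 120 N, or if a joint passes its speed limit or range.

## Working session

There is one attempt and no reset: what is moved stays moved. The work goes in short steps, Python scripts to look and compute and a tool call to move; the robot and the scene stay as the last step left them, time stands still between calls to the robot, and variables do not carry over. Pictures are saved under pics/ and viewed, at most 10 in all, crops included, and the job is handed in when it is done.

Besides the shell and the picture viewer there is one more tool, called after "Call:" as name(argument=value, ...), one argument or row to a line, values as JSON. apply_moves: Moves the arm, as the interface text tells. Its arguments: {"type":"object","properties":{"moves":{"type":"array"},"grip_force":{"type":"number"}},"required":["moves"]}

```bash
ls; mkdir -p pics; cat > h.py <<'E'
import numpy as np,cv2
from bench import arm
def snap(n,tag):
    p,d=arm.read_camera(n); cv2.imwrite(f'pics/{tag}.png',p[:,:,::-1]); np.save(f'pics/{tag}.npy',d); return p,d
def w(n,d,u,v,dd=None):
    m=arm.camera_model(n);K=m['K'];z=dd if dd is not None else d[int(round(v)),int(round(u))]
    p=np.array([(u-K[0][2])/K[0][0]*z,-(v-K[1][2])/K[1][1]*z,-z,1]);return (np.array(m['cam_to_world'])@p)[:3]
E
python3 - <<'E'
from h import *
for n in('scene','top'):
    snap(n,n+'0'); m=arm.camera_model(n); print(m)
a=cv2.imread('pics/top0.png');print(a.shape)
cv2.imwrite('pics/top0b.png',cv2.resize(a,(800,600)))
cv2.imwrite('pics/scene0b.png',cv2.resize(cv2.imread('pics/scene0.png'),(800,600)))
print(arm.read_state())
E
```

```text
pics
{'K': array([[529.56924288,   0.        , 283.27882195],
       [  0.        , 529.56924288, 209.06364646],
       [  0.        ,   0.        ,   1.        ]]), 'cam_to_world': array([[-0.09366129, -0.75857253,  0.64482189,  1.33971956],
       [ 0.99556343, -0.07721512,  0.05377063,  0.08773207],
       [ 0.00900108,  0.64699732,  0.76243914,  1.0230077 ],
       [ 0.        ,  0.        ,  0.        ,  1.        ]])}
{'K': array([[429.14661726,   0.        , 275.87946281],
       [  0.        , 429.14661726, 214.42856618],
       [  0.        ,   0.        ,   1.        ]]), 'cam_to_world': array([[-0.0123057 ,  0.99603248, -0.08813555,  0.44878969],
       [-0.99963572, -0.01437169, -0.02284493,  0.00181292],
       [-0.02402095,  0.08782232,  0.99584649,  1.07186298],
       [ 0.        ,  0.        ,  0.        ,  1.        ]])}
(420, 560, 3)
{'clock': 0.1, 'joint_pos': array([ 1.09648992,  0.42668756,  0.07386736,  1.60654804, -0.03412926,
        1.11080053, -0.06709395]), 'qd': array([-1.28236648e-03, -1.35446716e-03, -4.74411567e-04, -1.60878226e-03,
        2.00942053e-03, -1.70500996e-04,  4.96514603e-05]), 'tau': array([ 4.95469620e-03, -9.51522303e+01,  3.76930073e+00, -4.64406538e+01,
        1.94231101e-02,  6.40096085e-03, -1.51062959e-04]), 'tcp_pos': array([ 0.21525801, -0.63934299,  0.21436676]), 'eef_rot': array([[ 9.47729042e-01,  3.19075963e-01, -4.38163364e-04],
       [ 3.19076258e-01, -9.47728407e-01,  1.09967857e-03],
       [-6.43788687e-05, -1.18200484e-03, -9.99999299e-01]]), 'ft_force': array([-0.26833322, -0.86792986, -0.06790199]), 'ft_torque': array([-0.03857576, -0.04909134, -0.06926669]), 'grasp_force': 0.0, 'grip_width': 1.006446853491151}
```

View pics/top0b.png

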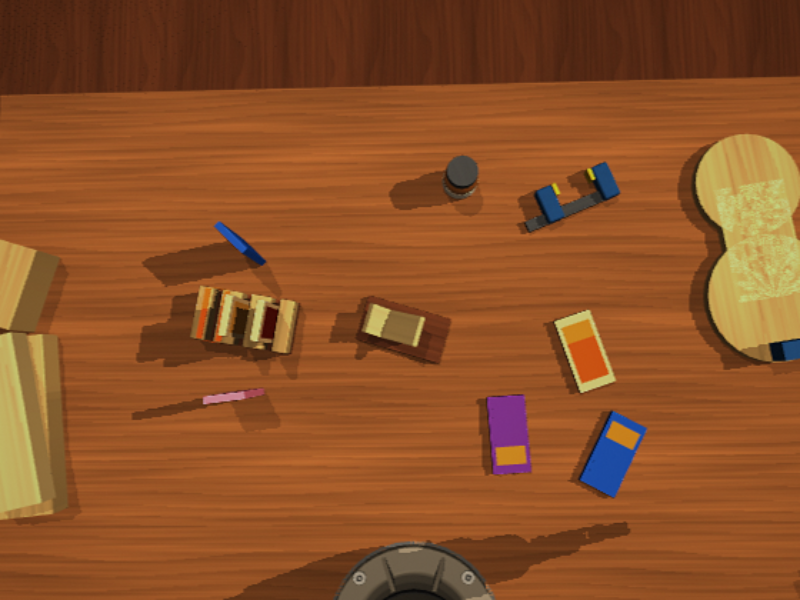

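View pics/scene0b.png

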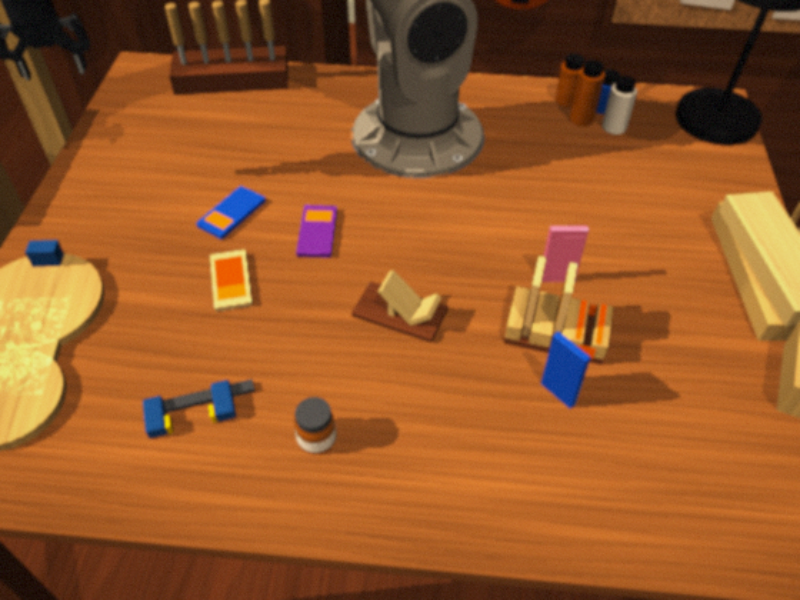

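Top view: three look-alikes lie flat. They are the maple/amber one (585,350), purple (508,433) and blue (612,453), and I choose the maple one. The rack is at (247,320), with the orange slot at its left (+y) end at (205,312). The blue (240,243) and pink (232,397) standing decoys flank the rack. The rest is at (405,330).

```bash
python3 - <<'E'
from h import *
a=cv2.imread('pics/top0.png')
c1=cv2.resize(a[195:255,130:215],None,fx=4.6,fy=4.6,interpolation=2)   # rack
c2=cv2.resize(a[195:265,240:325],None,fx=4.6,fy=4.6,interpolation=2)   # rest
c3=cv2.resize(a[210:280,370:450],None,fx=4,fy=4,interpolation=2)
o=np.zeros((600,800,3),np.uint8)
for c,y,x in((c1,0,0),(c2,0,400),(c3,325,0)):
    h=min(c.shape[0],600-y);o[y:y+h,x:x+c.shape[1]]=c[:h,:400]
s=cv2.imread('pics/scene0.png'); c=cv2.resize(s[175:260,240:320],None,fx=3.2,fy=3.2,interpolation=2); o[325:325+272,330:586]=c[:272]
c=cv2.resize(s[175:260,345:435],None,fx=2.3,fy=3.2,interpolation=2); o[325:325+272,590:590+207]=c[:272]
cv2.imwrite('pics/c1.png',o)
# world-frame top-down heights from both cameras
def cloud(n):
    d=np.load(f'pics/{n}0.npy'); p=cv2.imread(f'pics/{n}0.png'); m=arm.camera_model(n);K=m['K']
    v,u=np.mgrid[:420,:560]; P=np.stack([(u-K[0,2])/K[0,0]*d,-(v-K[1,2])/K[1,1]*d,-d],-1)
    M=m['cam_to_world']; W=P@M[:3,:3].T+M[:3,3]; np.save(f'pics/W{n}.npy',W); return W,p,d
for n in('top','scene'):
    W,p,d=cloud(n); print(n,(d==0).mean())
    b=W[(abs(W[...,0]-.5)<.2)&(abs(W[...,1])<.4)&(abs(W[...,2])<.006)]; print('bench z',np.median(b[:,2]), np.polyfit(b[:,1],b[:,2],1),np.polyfit(b[:,0],b[:,2],1))
    hsv=cv2.cvtColor(p,cv2.COLOR_BGR2HSV)
    for nm,(x0,x1,y0,y1,z0,z1) in dict(plaque=(.3,.56,-.45,-.2,.007,.03),restbase=(.3,.6,-.15,.12,.008,.016),rest=(.3,.6,-.15,.12,.022,.12),racktop=(.3,.6,.12,.45,.046,.054),plqtop=(.4,.55,.15,.35,.138,.155),jar=(.6,.8,-.2,0,.03,.1)).items():
        q=W[(W[...,0]>x0)&(W[...,0]<x1)&(W[...,1]>y0)&(W[...,1]<y1)&(W[...,2]>z0)&(W[...,2]<z1)&(d>0)]
        if nm=='plaque':
            lab=cv2.connectedComponents(((W[...,2]>.006)&(W[...,2]<.03)&(d>0)).astype(np.uint8))[1]
            uv=(409,245) if n=='top' else (161,195)
            q=W[lab==lab[uv[1],uv[0]]]
        if len(q)<5: print(nm,len(q));continue
        r=cv2.minAreaRect((q[:,:2]*1000).astype(np.float32)); print(nm,len(q),np.round(r[0],1),np.round(r[1],1),round(r[2],1),'z',np.median(q[:,2]).round(4),q[:,2].max().round(3))
E
```

```text
top 0.004047619047619047
bench z -0.00033930614155663896 [-0.00064928 -0.0003288 ] [ 3.19030378e-05 -3.39860869e-04]
plaque 1418 [ 462.2 -298.1] [130.   65.4] 18.4 z 0.0119 0.018
restbase 1328 [449.6 -53.7] [334.7 127.1] 50.8 z 0.0117 0.016
rest 833 [509.1  29.2] [95.1 50.1] 72.9 z 0.0469 0.079
racktop 1201 [485.4 289.4] [165.4 164.3] 79.9 z 0.0495 0.054
plqtop 345 [517.4 258. ] [63.  63.3] 79.9 z 0.1444 0.15
jar 551 [759.3 -89.5] [56.6 56.8] 29.7 z 0.0736 0.081
scene 0.003958333333333334
bench z -0.0016834213152924216 [-3.71085970e-05 -1.61792789e-03] [ 0.00011036 -0.0016758 ]
plaque 956 [ 466.1 -300.1] [137.3  64.2] 18.2 z 0.0103 0.016
restbase 890 [454.5 -57. ] [335.3 128.6] 51.0 z 0.0106 0.016
rest 790 [512.5  26.4] [96.2 56.4] 73.2 z 0.0453 0.077
racktop 1330 [485.1 287. ] [164.1 178.3] 80.5 z 0.0486 0.054
plqtop 215 [521.6 255.6] [61.9 66.9] 79.9 z 0.1432 0.147
jar 770 [769.1 -91.5] [56.6 59. ] 35.4 z 0.071 0.079
```

View pics/c1.png

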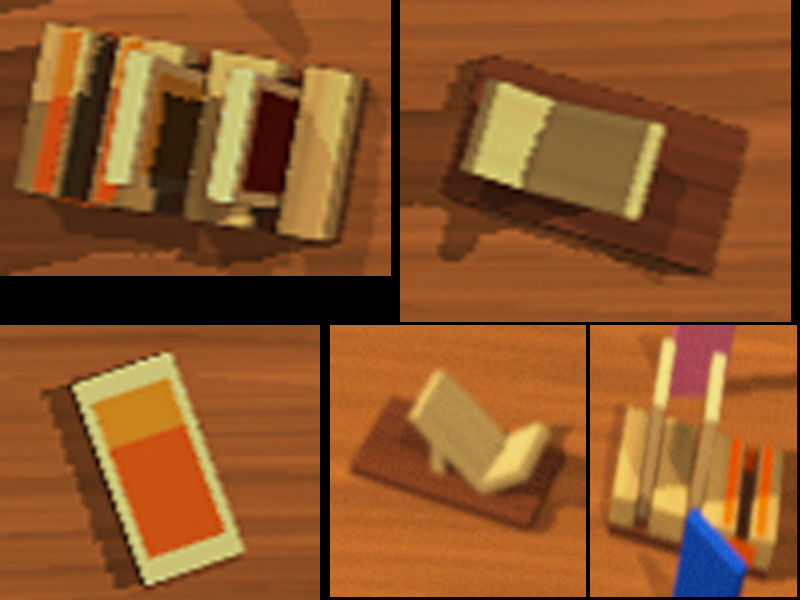

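```bash
python3 - <<'E'
from h import *
for n in('top','scene'):
    W=np.load(f'pics/W{n}.npy').reshape(-1,3); W[:,2]+= .0003 if n=='top' else .0016
    # rest
    t=np.radians(-17.1);R=np.array([[np.cos(t),-np.sin(t)],[np.sin(t),np.cos(t)]])
    L=(W[:,:2]-[.5054,.0171])@R; z=W[:,2]
    m=(abs(L[:,0])<.022)&(z>.02)&(z<.09)
    s=m&(L[:,1]>-.022)&(L[:,1]<.018); l=m&(L[:,1]>.03)&(L[:,1]<.048)
    ys=np.median(L[s,1]+z[s]); yl=np.median(z[l]-L[l,1]); print(n,'trough y,z',(ys-yl)/2,(ys+yl)/2, np.polyfit(L[s,1],z[s],1),np.polyfit(L[l,1],z[l],1), 'lat tilt',np.polyfit(L[s,0],L[s,1]+z[s],1))
    m=(abs(L[:,1])<.06)&(abs(L[:,0])<.036)&(z>.03)&(z<.09); print(' x range',np.percentile(L[m,0],[1,99]), cv2.minAreaRect((L[m]*1000).astype(np.float32)))
    m=(abs(L[:,1])<.1)&(abs(L[:,0])<.06)&(z>.009)&(z<.0145);print(' base',cv2.minAreaRect((L[m]*1000).astype(np.float32)))
    # rack
    t=np.radians(-10.1);R=np.array([[np.cos(t),-np.sin(t)],[np.sin(t),np.cos(t)]])
    L=(W[:,:2]-[.5218,.2826])@R
    m=(abs(L[:,1])<.095)&(abs(L[:,0])<.052)&(z>.044)&(z<.054);print(' rack',cv2.minAreaRect((L[m]*1000).astype(np.float32)),np.median(z[m]))
    for nm,c in(('+y orange side strips',.05),):
        m=(abs(L[:,1]-c)<.02)&(abs(L[:,0])<.03); h=np.histogram(L[m,1],np.arange(.03,.07,.002),weights=z[m])[0]/np.maximum(1,np.histogram(L[m,1],np.arange(.03,.07,.002))[0]); print(np.round(h*1000))
    for c in(0,-.05):
        m=(abs(L[:,1]-c)<.02)&(abs(L[:,0])<.05)&(z>.135)&(z<.155); print(' plq',cv2.minAreaRect((L[m]*1000).astype(np.float32)),np.median(z[m]))
    m=(abs(L[:,1])<.25)&(abs(L[:,0])<.25)&(z>.056)&(L[:,1]>-.1)&(abs(L[:,0])>.045)
    for sg in(1,-1):
        q=L[m&(sg*L[:,0]>0)]; print(' decoy',sg,cv2.minAreaRect((q*1000).astype(np.float32)),z[m&(sg*L[:,0]>0)].max())
E
```

```text
top trough y,z 0.02492277887824707 0.024026747580891957 [-1.00799873  0.04901914] [ 1.00853372 -0.00122089] lat tilt [0.01534137 0.04903878]
 x range [-0.02468604  0.02445543] ((-0.03914642333984375, 12.528018951416016), (50.09474182128906, 94.75888061523438), 0.04444247856736183)
 base ((-0.038845062255859375, -4.8770599365234375), (79.883544921875, 149.59764099121094), 0.011291487142443657)
 rack ((0.23410797119140625, 0.2502899169921875), (89.90950012207031, 165.57440185546875), 0.01269935630261898) 0.04956663409197274
[ 0.  0. 53. 51. 50. 49. 47.  0.  0.  0.  0. 16. 14. 31. 32. 48. 50. 50.
 51. 50.]
 plq ((0.32098388671875, -0.43096017837524414), (13.565567016601562, 63.75416564941406), 89.32389831542969) 0.14441976814491655
 plq ((0.0294952392578125, -50.00362777709961), (63.25636291503906, 13.277570724487305), 0.06987737864255905) 0.14462571697906204
 decoy 1 ((122.3416748046875, 19.175312042236328), (64.99024200439453, 12.44482707977295), 56.1624641418457) 0.1361732607363765
 decoy -1 ((-124.37696075439453, -16.984012603759766), (12.381260871887207, 63.928985595703125), 16.434
[... 462 characters left out ...]
70898438), (95.3406982421875, 164.5697784423828), 0.15637078881263733) 0.04969030189159008
[51. 50. 51. 51. 50. 48. 18. 14. 15. 15. 15. 14. 26. 41. 50. 51. 51. 50.
 51. 50.]
 plq ((4.846111297607422, -1.6525654792785645), (65.9867935180664, 12.032557487487793), 0.1467774510383606) 0.14478982361547404
 plq ((5.2824554443359375, -51.585384368896484), (68.3810806274414, 11.929709434509277), 0.0028698525857180357) 0.14469428080900898
 decoy 1 ((127.15130615234375, 17.85781478881836), (66.50626373291016, 16.406185150146484), 55.57402420043945) 0.13441193580198157
 decoy -1 ((-118.25787353515625, -17.331523895263672), (16.964900970458984, 65.60660552978516), 16.609403610229492) 0.13471270629437032
```

The crop confirms the maple plaque with the amber face. Its centre is about (462,-298) mm at 18.4°. The top camera puts the rest at (505,17), yaw -17.1°, and the orange slot at about (531,332), yaw -10.1°. Next I move over the plaque.

Call:
apply_moves(
  moves=[
    [3.4, -2.4, 1.1, 0, 0, 0, 8.5],
    [3.4, -2.4, 1.1, 0, 0, 0, 8.5],
    [3.4, -2.4, 1.1, 0, 0, 0, 8.5],
    [3.4, -2.4, 1.1, 0, 0, 0, 8.5],
    [3.4, -2.4, 1.1, 0, 0, 0, 8.5],
    [3.4, -2.4, 1.1, 0, 0, 0, 8.5],
    [3.4, -2.4, 1.1, 0, 0, 0, 8.5],
    [3.4, -2.4, 1.1, 0, 0, 0, 8.5],
    [3.4, -2.4, 1.1, 0, 0, 0, 8.5],
    [3.4, -2.4, 1.1, 0, 0, 0, 8.5],
    [0, 0, 0, 0, 0, 0, 8.5],
    [0, 0, 0, 0, 0, 0, 8.5],
    [0, 0, 0, 0, 0, 0, 8.5],
  ],
  grip_force=50,
)

```text
clock: 1.4
tcp_pos: [0.4604, -0.3046, 0.1051]
eef_rot: [[0.948, 0.318, -0.0], [0.318, -0.948, -0.0], [-0.0, 0.0, -1.0]]
ft_force: [-0.0, -0.2, 0.8]
grip_width: 0.995
grasp_force: 0.0
```

```bash
cat >> h.py <<'E'
from scipy.spatial.transform import Rotation as Ro
def go(p,Rt=None):
    s=arm.read_state();R=s['eef_rot']; 
    print('t',round(s['clock'],2),'tcp',np.round(s['tcp_pos'],4),'j',np.round(s['joint_pos'],2),'F',np.round(s['ft_force'],1),'grip',s['grip_width'],s['grasp_force'])
    print('shift cm',np.round(R.T@(np.array(p)-s['tcp_pos'])*100,2))
    if Rt is not None: print('turn',np.round(Ro.from_matrix(R.T@Rt).as_rotvec(),3), 'shift in target axes',np.round(Rt.T@(np.array(p)-s['tcp_pos'])*100,2))
def yawdown(a):
    a=np.radians(a); return np.array([[np.cos(a),np.sin(a),0],[np.sin(a),-np.cos(a),0],[0,0,-1]])
a=np.radians(-17.1); xr=np.array([np.cos(a),np.sin(a),0]); yr=np.array([-np.sin(a),np.cos(a),0]); zr=np.array([0,0,1.]); ro=np.array([.5054,.0171,0])
sl=(-yr+zr)/2**.5; nn=(yr+zr)/2**.5; tr=ro+.025*yr+.024*zr
Rplace=np.column_stack([-sl,xr,-nn])
slot=np.array([.5310,.3321,.015])
E
python3 -c "
from h import *
go([.463,-.299,.017],yawdown(18.4))"
```

```text
t 1.4 tcp [ 0.4604 -0.3046  0.1051] j [ 0.54  0.36 -0.08  1.98  0.04  0.81 -0.82] F [-0.  -0.2  0.8] grip 0.9946369902793551 0.0
shift cm [ 0.43 -0.45  8.81]
turn [0.    0.    0.003] shift in target axes [ 0.43 -0.45  8.81]
```

Call:
apply_moves(
  moves=[
    [0.4, -0.45, 2, 0, 0, 0, 8.5],
    [0, 0, 2, 0, 0, 0, 8.5],
    [0, 0, 2, 0, 0, 0, 8.5],
    [0, 0, 1.5, 0, 0, 0, 8.5],
    [0, 0, 1, 0, 0, 0, 8.5],
    [0, 0, 0.7, 0, 0, 0, 8.5],
    [0, 0, 0, 0, 0, 0, 8.5],
    [0, 0, 0, 0, 0, 0, 6],
    [0, 0, 0, 0, 0, 0, 6],
    [0, 0, 0, 0, 0, 0, 6],
    [0, 0, 0, 0, 0, 0, 6],
    [0, 0, 0, 0, 0, 0, 6],
    [0, 0, 0, 0, 0, 0, 6],
    [0, 0, 0, 0, 0, 0, 6],
  ],
)

```text
clock: 2.8
tcp_pos: [0.4634, -0.2982, 0.013]
eef_rot: [[0.948, 0.319, 0.0], [0.319, -0.948, 0.0], [0.0, -0.0, -1.0]]
ft_force: [0.5, -0.5, 0.3]
grip_width: 0.7
grasp_force: 0.0
```

```bash
python3 - <<'E'
from h import *
p,d=snap('scene','s1'); q,e=snap('top','t1')
a=cv2.resize(p[130:250,100:240,::-1],None,fx=2.8,fy=2.8,interpolation=2); b=cv2.resize(q[190:310,350:490,::-1],None,fx=2.8,fy=2.8,interpolation=2)
cv2.imwrite('pics/c2.png',np.hstack([a,b]))
print(arm.read_state())
E
```

```text
{'clock': 2.9, 'joint_pos': array([ 0.5185718 ,  0.49478103, -0.07880269,  2.02953108,  0.0643384 ,
        0.61959431, -0.84917382]), 'qd': array([-0.00032722, -0.00177653,  0.00179257,  0.0001357 ,  0.00200312,
       -0.00162533, -0.00113357]), 'tau': array([-3.18195707e-03, -8.66090226e+01,  7.63165355e-01, -3.00217438e+01,
        1.19161562e-02,  2.34511594e-03,  1.24488847e-04]), 'tcp_pos': array([ 0.46340392, -0.29817474,  0.0129944 ]), 'eef_rot': array([[ 9.47701894e-01,  3.19156890e-01, -1.43367382e-05],
       [ 3.19156890e-01, -9.47701892e-01,  5.58065808e-05],
       [ 4.22410084e-06, -5.74636711e-05, -9.99999998e-01]]), 'ft_force': array([-0.77417465, -0.13213536,  0.7207687 ]), 'ft_torque': array([ 0.02989623,  0.01775879, -0.01507577]), 'grasp_force': 0.0, 'grip_width': 0.7011993633012555}
```

View pics/c2.png

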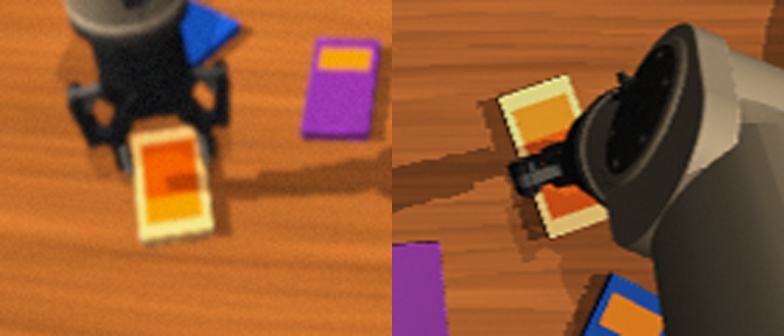

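The fingers straddle the plaque at its middle but have not touched it yet, so I keep closing.

Call:
apply_moves(
  moves=[
    [0, 0, 0, 0, 0, 0, 5],
    [0, 0, 0, 0, 0, 0, 5],
    [0, 0, 0, 0, 0, 0, 5],
    [0, 0, 0, 0, 0, 0, 5],
    [0, 0, 0, 0, 0, 0, 5],
  ],
  grip_force=50,
)

```text
clock: 3.4
tcp_pos: [0.4634, -0.2982, 0.013]
eef_rot: [[0.948, 0.319, 0.0], [0.319, -0.948, 0.0], [0.0, -0.0, -1.0]]
ft_force: [-0.0, -0.4, 0.7]
grip_width: 0.587
grasp_force: 0.0
```

```bash
python3 - <<'E'
from h import *
p,d=snap('scene','s2'); q,e=snap('top','t2')
a=cv2.resize(p[145:225,115:195,::-1],(400,400),interpolation=2); b=cv2.resize(q[220:290,380:450,::-1],(400,400),interpolation=2)
cv2.imwrite('pics/c3.png',np.hstack([a,b]))
E
```

```text
(no output)
```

View pics/c3.png

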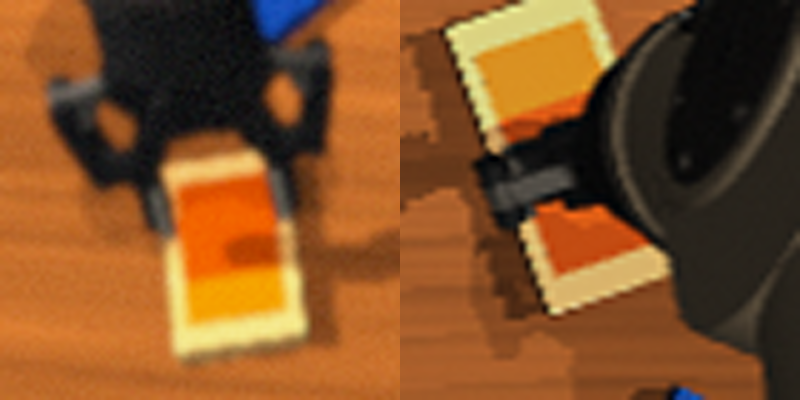

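The pads sit beside the edges with a small gap left, so the opening reading is not linear in the gap. I close on.

Call:
apply_moves(
  moves=[
    [0, 0, 0, 0, 0, 0, 3],
    [0, 0, 0, 0, 0, 0, 3],
    [0, 0, 0, 0, 0, 0, 3],
    [0, 0, 0, 0, 0, 0, 3],
    [0, 0, 0, 0, 0, 0, 3],
  ],
  grip_force=50,
)

```text
clock: 4.0
tcp_pos: [0.4634, -0.2982, 0.013]
eef_rot: [[0.948, 0.319, 0.0], [0.319, -0.948, 0.0], [0.0, -0.0, -1.0]]
ft_force: [-0.1, -0.0, 0.7]
grip_width: 0.351
grasp_force: 0.0
```

```bash
python3 - <<'E'
from h import *
p,d=snap('scene','s3'); q,e=snap('top','t3')
a=cv2.resize(p[145:225,115:195,::-1],(400,400),interpolation=2); b=cv2.resize(q[220:290,380:450,::-1],(400,400),interpolation=2)
cv2.imwrite('pics/c4.png',np.hstack([a,b])); s=arm.read_state(); print(s['grip_width'],s['grasp_force'],s['ft_force'])
E
```

```text
0.3516410603432307 0.0 [-0.20745353  0.35221811 -0.56124858]
```

View pics/c4.png

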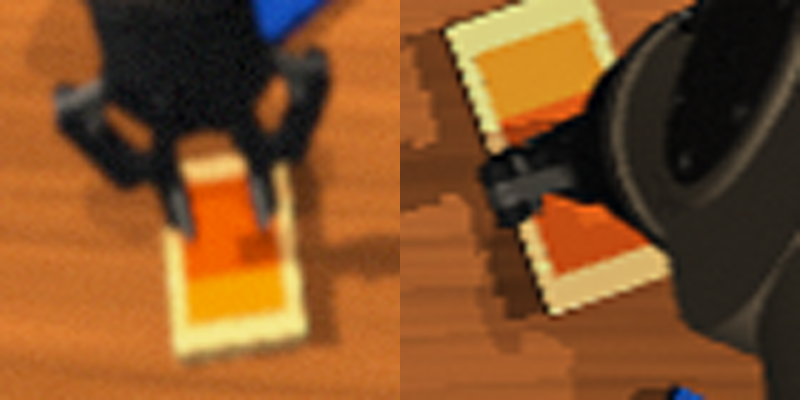

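```bash
python3 - <<'E'
from h import *
d=np.load('pics/s3.npy'); p=cv2.imread('pics/s3.png')
s=arm.read_state();R=s['eef_rot']
for u in (148,149,150,151,152,167,168,169):
    print(u,[ (v,)+tuple(np.round((R.T@(w('scene',d,u,v)-s['tcp_pos'])*1000)).astype(int)) for v in range(174,196,3)])
E
```

```text
148 [(174, np.int64(18), np.int64(19), np.int64(-92)), (177, np.int64(22), np.int64(20), np.int64(-86)), (180, np.int64(15), np.int64(23), np.int64(-69)), (183, np.int64(17), np.int64(25), np.int64(-61)), (186, np.int64(12), np.int64(27), np.int64(-45)), (189, np.int64(11), np.int64(29), np.int64(-34)), (192, np.int64(-18), np.int64(35), np.int64(7)), (195, np.int64(-13), np.int64(36), np.int64(13))]
149 [(174, np.int64(16), np.int64(17), np.int64(-90)), (177, np.int64(16), np.int64(19), np.int64(-80)), (180, np.int64(15), np.int64(21), np.int64(-68)), (183, np.int64(13), np.int64(23), np.int64(-57)), (186, np.int64(12), np.int64(25), np.int64(-45)), (189, np.int64(8), np.int64(27), np.int64(-31)), (192, np.int64(-15), np.int64(32), np.int64(4)), (195, np.int64(-6), np.int64(33), np.int64(6))]
150 [(174, np.int64(21), np.int64(14), np.int64(-94)), (177, np.int64(18), np.int64(16), np.int64(-82)), (180, np.int64(13), np.int64(19), np.int64(-66)), (183, np.int64(13), np.int64(20), np.int64(-56)), (186, np.int64(13), np.int64(22), np.int64(-46)), (189, np.int64(8), np.int64(25), np.int6
[... 1423 characters left out ...]
0, np.int64(18), np.int64(-24), np.int64(-61)), (183, np.int64(11), np.int64(-22), np.int64(-44)), (186, np.int64(9), np.int64(-20), np.int64(-31)), (189, np.int64(16), np.int64(-19), np.int64(-27)), (192, np.int64(2), np.int64(-16), np.int64(-2)), (195, np.int64(9), np.int64(-15), np.int64(2))]
169 [(174, np.int64(6), np.int64(-29), np.int64(-69)), (177, np.int64(7), np.int64(-27), np.int64(-60)), (180, np.int64(10), np.int64(-26), np.int64(-53)), (183, np.int64(7), np.int64(-24), np.int64(-39)), (186, np.int64(10), np.int64(-22), np.int64(-31)), (189, np.int64(-13), np.int64(-19), np.int64(3)), (192, np.int64(-2), np.int64(-18), np.int64(3)), (195, np.int64(8), np.int64(-17), np.int64(3))]
```

The fingertips measure about 18 mm *behind* the reported TCP, or about 32 mm above the bench. So the pads closed over the plaque without touching it. I'll reopen and go down about 30 mm in small steps, watching the force.

Call:
apply_moves(
  moves=[
    [0, 0, 0, 0, 0, 0, 8.5],
    [0, 0, 0, 0, 0, 0, 8.5],
    [0, 0, 0, 0, 0, 0, 8.5],
    [0, 0, 0, 0, 0, 0, 8.5],
    [0, 0, 0, 0, 0, 0, 8.5],
    [0, 0, 0, 0, 0, 0, 8.5],
    [0, 0, 0.6, 0, 0, 0, 8.5],
    [0, 0, 0.6, 0, 0, 0, 8.5],
    [0, 0, 0.6, 0, 0, 0, 8.5],
    [0, 0, 0.4, 0, 0, 0, 8.5],
    [0, 0, 0.2, 0, 0, 0, 8.5],
    [0, 0, 0, 0, 0, 0, 8.5],
  ],
)

```text
clock: 5.3
tcp_pos: [0.4632, -0.2981, -0.0114]
eef_rot: [[0.948, 0.319, -0.001], [0.319, -0.948, 0.0], [-0.0, -0.001, -1.0]]
ft_force: [0.6, -0.3, -0.7]
grip_width: 0.995
grasp_force: 0.0
```

```bash
python3 - <<'E'
from h import *
p,d=snap('scene','s4')
m=arm.camera_model('scene');K=m['K'];M=m['cam_to_world']
s=arm.read_state();R=s['eef_rot'];print(s['tcp_pos'],s['ft_force'])
v,u=np.mgrid[:420,:560]
for f,st,g in(('s4',s['tcp_pos'],R),('s3',np.array([.4634,-.2982,.013]),R),('scene0',np.array([.2153,-.6393,.2144]),R)):
    d=np.load(f'pics/{f}.npy');im=cv2.imread(f'pics/{f}.png').max(-1)
    P=np.stack([(u-K[0,2])/K[0,0]*d,-(v-K[1,2])/K[1,1]*d,-d],-1)@M[:3,:3].T+M[:3,3]
    T=(P-st)@R
    for sg in(1,-1):
        k=(T[...,0]>0)&(T[...,0]<.018)&(sg*T[...,1]>.012)&(sg*T[...,1]<.07)&(P[...,2]>.016)&(T[...,2]>-.1)&(d>0)
        q=T[k]; 
        if len(q): o=q[np.argsort(-q[:,2])[:12]]; print(f,sg,len(q),np.round(o*1000).astype(int).tolist())
E
```

```text
[ 0.46334087 -0.2981715  -0.01111136] [-0.31383795 -0.39998722 -0.18955786]
s4 1 177 [[1, 44, -28], [11, 47, -29], [9, 44, -29], [6, 44, -30], [13, 49, -32], [12, 46, -33], [7, 53, -34], [7, 56, -34], [11, 46, -36], [14, 48, -36], [6, 55, -36], [13, 48, -38]]
s4 -1 174 [[9, -44, -27], [12, -41, -31], [11, -44, -32], [14, -42, -37], [8, -47, -37], [11, -42, -37], [16, -47, -38], [10, -50, -38], [13, -47, -38], [8, -53, -38], [10, -45, -39], [13, -45, -39]]
s3 1 209 [[4, 17, -16], [12, 20, -18], [10, 22, -19], [14, 22, -20], [13, 19, -23], [14, 17, -23], [10, 19, -23], [10, 26, -25], [7, 26, -25], [10, 28, -25], [9, 28, -28], [14, 21, -28]]
s3 -1 199 [[13, -18, -21], [14, -16, -22], [9, -24, -23], [12, -16, -24], [10, -21, -24], [9, -16, -25], [13, -14, -25], [5, -25, -26], [8, -22, -26], [16, -19, -27], [11, -14, -27], [12, -19, -28]]
scene0 1 236 [[6, 45, -28], [9, 52, -28], [2, 45, -29], [11, 47, -29], [11, 49, -29], [8, 51, -31], [12, 46, -32], [7, 48, -32], [10, 45, -34], [14, 47, -34], [3, 57, -34], [9, 54, -35]]
scene0 -1 229 [[13, -47, -31], [12, -42, -32], [10, -47, -33], [11, -45, -33], [16, -45, -34], [11, -43, -34], [8, -48, -34], [8, -45, -34], [12, -41, -35], [9, -43, -36], [11, -51, -36], [7, -48, -37]]
```

Call:
apply_moves(
  moves=[
    [0, 0, 0.5, 0, 0, 0, 8.5],
    [0, 0, 0.4, 0, 0, 0, 8.5],
    [0, 0, 0, 0, 0, 0, 8.5],
    [0, 0, 0, 0, 0, 0, 5.5],
    [0, 0, 0, 0, 0, 0, 5.5],
    [0, 0, 0, 0, 0, 0, 5.5],
    [0, 0, 0, 0, 0, 0, 5.5],
    [0, 0, 0, 0, 0, 0, 5.5],
    [0, 0, 0, 0, 0, 0, 5.5],
  ],
  grip_force=60,
)

```text
clock: 6.25
tcp_pos: [0.4634, -0.2982, -0.0195]
eef_rot: [[0.948, 0.319, 0.0], [0.319, -0.948, -0.0], [0.0, 0.0, -1.0]]
ft_force: [-1.9, 2.2, 8.2]
grip_width: 0.728
grasp_force: 64.3
```

Call:
apply_moves(
  moves=[
    [0, 0, -0.5, 0, 0, 0, 5.5],
    [0, 0, -1.5, 0, 0, 0, 5.5],
    [0, 0, -3, 0, 0, 0, 5.5],
    [0, 0, -3, 0, 0, 0, 5.5],
    [0, 0, -3, 0, 0, 0, 5.5],
    [0, 0, -3, 0, 0, -0.1, 5.5],
    [0, 0, -3, 0, 0, -0.1, 5.5],
    [0, 0, -2, 0, 0, -0.1, 5.5],
    [0, 0, 0, 0, 0, -0.12, 5.5],
    [0, 0, 0, 0, 0, -0.12, 5.5],
    [0, 0, 0, 0, 0, -0.12, 5.5],
    [0, 0, 0, 0, 0, -0.12, 5.5],
    [0, 0, 0, 0, 0, -0.12, 5.5],
    [0, 0, 0, 0, 0, -0.05, 5.5],
    [0, 0, 0, 0, 0, 0, 5.5],
    [0, 0, 0, 0, 0, 0, 5.5],
  ],
)

```text
clock: 7.85
tcp_pos: [0.4633, -0.2983, 0.1708]
eef_rot: [[0.294, 0.956, 0.0], [0.956, -0.294, -0.0], [-0.0, 0.001, -1.0]]
ft_force: [0.0, 0.7, -0.7]
grip_width: 0.727
grasp_force: 66.0
```

```bash
python3 - <<'E'
from h import *
T=tr+.065*sl+Rplace@[.0011,0,.0195]
print('place',T)
go(T+.08*nn,Rplace); go(T+.08*nn,yawdown(72.9))
E
```

```text
place [ 0.49541065 -0.01537087  0.05539554]
t 7.85 tcp [ 0.4633 -0.2983  0.1708] j [ 0.67  0.28 -0.26  1.92  0.09  0.95  0.08] F [ 0.   0.7 -0.7] grip 0.7266753100056612 66.00849151611328
shift cm [33.65 -5.24  5.87]
turn [ 0.001 -0.785  0.   ] shift in target axes [ 27.95  -5.25 -19.63]
t 7.85 tcp [ 0.4633 -0.2983  0.1708] j [ 0.67  0.28 -0.26  1.92  0.09  0.95  0.08] F [ 0.   0.7 -0.7] grip 0.7266753100056612 66.00849151611328
shift cm [33.65 -5.24  5.87]
turn [0.001 0.    0.   ] shift in target axes [33.64 -5.25  5.88]
```

Call:
apply_moves(
  moves=[
    [2.8, -0.43, 0, 0, 0, 0, 5.5],
    [2.8, -0.43, 0, 0, 0, 0, 5.5],
    [2.8, -0.43, 0, 0, 0, 0, 5.5],
    [2.8, -0.43, 0, 0, 0, 0, 5.5],
    [2.8, -0.43, 0, 0, 0, 0, 5.5],
    [2.8, -0.43, 0, 0, 0, 0, 5.5],
    [2.8, -0.43, 0, 0, 0, 0, 5.5],
    [2.8, -0.43, 0, 0, 0, 0, 5.5],
    [2.8, -0.43, 0, 0, 0, 0, 5.5],
    [2.8, -0.43, 0, 0, 0, 0, 5.5],
    [2.8, -0.43, 0, 0, 0, 0, 5.5],
    [2.8, -0.43, 0, 0, 0, 0, 5.5],
    [0, 0, 0, 0, -0.12, 0, 5.5],
    [0, 0, 0, 0, -0.12, 0, 5.5],
    [0, 0, 0, 0, -0.12, 0, 5.5],
    [0, 0, 0, 0, -0.12, 0, 5.5],
    [0, 0, 0, 0, -0.12, 0, 5.5],
    [0, 0, 0, 0, -0.12, 0, 5.5],
    [0, 0, 0, 0, -0.065, 0, 5.5],
    [0, 0, 0, 0, 0, 0, 5.5],
  ],
)

```text
clock: 9.85
tcp_pos: [0.5117, 0.04, 0.1686]
eef_rot: [[0.204, 0.957, -0.206], [0.676, -0.29, -0.678], [-0.708, -0.002, -0.706]]
ft_force: [0.2, 0.1, -0.2]
grip_width: 0.725
grasp_force: 66.0
```

```bash
python3 - <<'E'
from h import *
T=tr+.065*sl+Rplace@[.0011,0,.0195]
for n in('scene','top'):
    p,d=snap(n,n[0]+'5'); m=arm.camera_model(n);K=m['K'];M=m['cam_to_world'];v,u=np.mgrid[:420,:560]
    P=np.stack([(u-K[0,2])/K[0,0]*d,-(v-K[1,2])/K[1,1]*d,-d],-1)@M[:3,:3].T+M[:3,3]
    s=arm.read_state(); Q=(P-s['tcp_pos'])@s['eef_rot']
    hs=cv2.cvtColor(p,cv2.COLOR_RGB2HSV)
    k=(abs(Q[...,0])<.09)&(abs(Q[...,1])<.034)&(abs(Q[...,2]+.03)<.05)&(P[...,2]>.08)&(hs[...,1]>90)&(hs[...,2]>120)
    q=Q[k]; print(n,k.sum(),'coated face tool xyz pct',[np.round(np.percentile(q[:,i],[1,50,99])*1000,1) for i in range(3)] if k.sum()>20 else '', np.round(np.polyfit(q[:,0],q[:,2],1),3) if k.sum()>20 else '')
go(T,Rplace)
a=cv2.resize(cv2.imread('pics/s5.png')[120:260,220:360],(400,400),interpolation=2);b=cv2.resize(cv2.imread('pics/t5.png')[150:290,220:360],(400,400),interpolation=2);cv2.imwrite('pics/c5.png',np.hstack([a,b]))
E
```

```text
scene 883 coated face tool xyz pct [array([-64.2, -23.2,  65.3]), array([-30.3,   7.8,  33.9]), array([-33.6, -29.7, -18.3])] [ 0.006 -0.029]
top 951 coated face tool xyz pct [array([-64.8, -32.1,  63.8]), array([-32.8,  -2.4,  28.9]), array([-34.2, -31.8, -21.2])] [-0.027 -0.032]
t 9.95 tcp [0.5121 0.0384 0.17  ] j [-0.28  0.56 -0.36  1.77  0.61  1.57 -1.18] F [-0.1  0.   1. ] grip 0.7295808895116797 66.02344393730164
shift cm [ 4.1  -0.03 12.09]
turn [ 0.002 -0.002  0.001] shift in target axes [ 4.120e+00 -1.000e-02  1.208e+01]
```

View pics/c5.png

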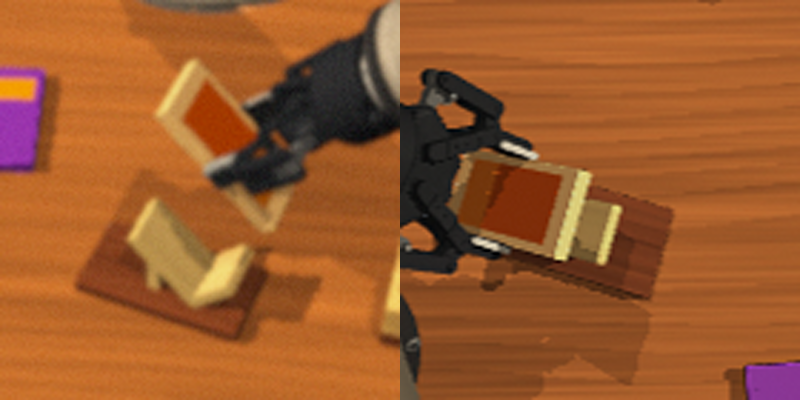

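The picture shows the plaque held level with the slope, with its lower end towards the trough. Measured in the tool frame it spans x from -64.5 to 64.5 mm, with the bare face at z = -19.8 mm. I slide it in, then go down along the slope normal.

Call:
apply_moves(
  moves=[
    [2, 0, 0, 0, 0, 0, 5.5],
    [1.9, 0, 0, 0, 0, 0, 5.5],
    [0, 0, 2.5, 0, 0, 0, 5.5],
    [0, 0, 2.5, 0, 0, 0, 5.5],
    [0, 0, 2.5, 0, 0, 0, 5.5],
    [0, 0, 2, 0, 0, 0, 5.5],
    [0, 0, 1.2, 0, 0, 0, 5.5],
    [0, 0, 0.8, 0, 0, 0, 5.5],
    [0, 0, 0.3, 0, 0, 0, 5.5],
    [0, 0, 0, 0, 0, 0, 5.5],
    [0, 0, 0, 0, 0, 0, 5.5],
  ],
)

```text
clock: 11.05
tcp_pos: [0.4962, -0.0144, 0.0593]
eef_rot: [[0.207, 0.957, -0.205], [0.677, -0.291, -0.676], [-0.706, 0.001, -0.708]]
ft_force: [0.6, 1.0, -0.5]
grip_width: 0.729
grasp_force: 66.1
```

```bash
python3 - <<'E'
from h import *
go(tr+.065*sl+Rplace@[0,0,.0197],Rplace)
E
```

```text
t 11.05 tcp [ 0.4962 -0.0144  0.0593] j [-0.24  0.68 -0.32  1.89  0.7   1.36 -1.28] F [ 0.6  1.  -0.5] grip 0.7290803258970411 66.05009436607361
shift cm [ 0.09 -0.05  0.38]
turn [ 0.002 -0.001  0.002] shift in target axes [ 0.09 -0.05  0.38]
```

Call:
apply_moves(
  moves=[
    [0, 0, 0.1, 0, 0, 0, 5.5],
    [0, 0, 0.1, 0, 0, 0, 5.5],
    [0, 0, 0.1, 0, 0, 0, 5.5],
    [0, 0, 0, 0, 0, 0, 5.5],
    [0, 0, 0, 0, 0, 0, 5.5],
  ],
)

```text
clock: 11.55
tcp_pos: [0.4952, -0.0172, 0.0569]
eef_rot: [[0.206, 0.956, -0.206], [0.677, -0.292, -0.676], [-0.707, 0.0, -0.707]]
ft_force: [0.3, -1.1, -0.9]
grip_width: 0.724
grasp_force: 66.1
```

Call:
apply_moves(
  moves=[
    [0, 0, 0.1, 0, 0, 0, 5.5],
    [0, 0, 0, 0, 0, 0, 5.5],
  ],
)

```text
clock: 11.75
tcp_pos: [0.4952, -0.0173, 0.0566]
eef_rot: [[0.207, 0.957, -0.206], [0.677, -0.291, -0.676], [-0.707, 0.0, -0.708]]
ft_force: [-1.2, 4.2, 8.7]
grip_width: 0.729
grasp_force: 67.0
```

The plaque is on the slope (about 9 N along the normal). I release it and back off along the normal.

Call:
apply_moves(
  moves=[
    [0, 0, 0, 0, 0, 0, 6.8],
    [0, 0, 0, 0, 0, 0, 7.5],
    [0, 0, 0, 0, 0, 0, 8.5],
    [0, 0, 0, 0, 0, 0, 8.5],
    [0, 0, 0, 0, 0, 0, 8.5],
    [0, 0, -1, 0, 0, 0, 8.5],
    [0, 0, -2, 0, 0, 0, 8.5],
    [0, 0, -3, 0, 0, 0, 8.5],
    [0, 0, -4, 0, 0, 0, 8.5],
    [0, 0, -4, 0, 0, 0, 8.5],
    [0, 0, -3, 0, 0, 0, 8.5],
    [0, 0, 0, 0, 0, 0, 8.5],
    [0, 0, 0, 0, 0, 0, 8.5],
  ],
)

```text
clock: 13.05
tcp_pos: [0.53, 0.0976, 0.1767]
eef_rot: [[0.206, 0.957, -0.205], [0.677, -0.291, -0.676], [-0.706, 0.0, -0.708]]
ft_force: [0.5, -0.3, 0.0]
grip_width: 0.994
grasp_force: 0.0
```

```bash
cat >> h.py <<'E'
def cloud(n,tag):
    p,d=snap(n,tag); m=arm.camera_model(n);K=m['K'];M=m['cam_to_world'];v,u=np.mgrid[:420,:560]
    P=np.stack([(u-K[0,2])/K[0,0]*d,-(v-K[1,2])/K[1,1]*d,-d],-1)@M[:3,:3].T+M[:3,3]; P[...,2]+=.0003 if n=='top' else .0016
    return p,d,P
# regrip: tool z down the slope, y along normal
Rgrip=np.column_stack([np.cross(nn,-sl),nn,-sl])
E
python3 - <<'E'
from h import *
for n in('scene','top'):
    p,d,P=cloud(n,n[0]+'6'); L=(P-tr)@np.column_stack([xr,sl,nn])
    k=(abs(L[...,0])<.05)&(L[...,1]>.02)&(L[...,1]<.15)&(abs(L[...,2]-.012)<.006)
    q=L[k]; print(n,k.sum(),[np.round(np.percentile(q[:,i],[1,50,99])*1000,1) for i in range(3)], cv2.minAreaRect((q[:,:2]*1000).astype(np.float32)))
for G in(Rgrip,Rgrip@np.diag([-1,-1,1])): print(np.round(G,3).tolist()); go(tr+.2*sl+.006*nn,G)
# waypoint down-pointing options
for y in(72.9,-107.1): go([.5,-.1,.3],yawdown(y))
E
```

```text
scene 964 [array([-29. ,   5.6,  36.6]), array([ 20.9,  77.6, 131.3]), array([ 6.4, 10.9, 15.2])] ((3.7358970642089844, 76.54310607910156), (113.08914947509766, 68.4543228149414), 89.65397644042969)
top 990 [array([-32.9,  -1.8,  29.7]), array([ 21.4,  81.4, 131.4]), array([ 7. , 12.1, 14.9])] ((-1.451416015625, 76.12344360351562), (64.02357482910156, 111.92742919921875), 0.1341424584388733)
[[-0.956, 0.208, 0.208], [0.294, 0.676, 0.676], [0.0, 0.707, -0.707]]
t 13.15 tcp [0.5296 0.0963 0.176 ] j [-0.34  0.62 -0.37  1.66  0.59  1.64 -1.21] F [-0.5 -0.4  0.3] grip 0.9987794770756445 0.0
shift cm [-13.33  -0.02  14.24]
turn [-1.21   1.209 -1.207] shift in target axes [ -0.02 -14.23 -13.34]
[[0.956, -0.208, 0.208], [-0.294, -0.676, 0.676], [0.0, -0.707, -0.707]]
t 13.15 tcp [0.5296 0.0963 0.176 ] j [-0.34  0.62 -0.37  1.66  0.59  1.64 -1.21] F [-0.5 -0.4  0.3] grip 0.9987794770756445 0.0
shift cm [-13.33  -0.02  14.24]
turn [1.21  1.211 1.211] shift in target axes [  0.02  14.23 -13.34]
t 13.15 tcp [0.5296 0.0963 0.176 ] j [-0.34  0.62 -0.37  1.66  0.59  1.64 -1.21] F [-0.5 -0.4  0.3] grip 0.9987794770756445 0.0
shift cm [-22.65   2.9    5.13]
turn [0.    0.786 0.002] shift in target axes [-19.63   2.94 -12.4 ]
t 13.15 tcp [0.5296 0.0963 0.176 ] j [-0.34  0.62 -0.37  1.66  0.59  1.64 -1.21] F [-0.5 -0.4  0.3] grip 0.9987794770756445 0.0
shift cm [-22.65   2.9    5.13]
turn [-1.203  0.    -2.9  ] shift in target axes [ 19.63  -2.94 -12.4 ]
```

Call:
apply_moves(
  moves=[
    [0, 0, -2, 0, 0.12, 0, 6],
    [0, 0, -2, 0, 0.12, 0, 4],
    [0, 0, -2, 0, 0.12, 0, 4],
    [0, 0, -2, 0, 0.12, 0, 4],
    [0, 0, -2, 0, 0.12, 0, 4],
    [0, 0, 0, 0, 0.12, 0, 4],
    [-2, 0, 0, 0, 0.065, -0.12, 4],
    [0, 0, 0, 0, 0, -0.12, 4],
    [0, 0, 0, 0, 0, -0.12, 4],
    [0, 0, 0, 0, 0, -0.12, 4],
    [0, 0, 0, 0, 0, -0.12, 4],
    [0, 0, 0, 0, 0, -0.12, 4],
    [0, 0, 0, 0, 0, -0.12, 4],
    [0, 0, 0, 0, 0, -0.12, 4],
    [0, 0, 0, 0, 0, -0.12, 4],
    [0, 0, 0, 0, 0, -0.12, 4],
    [0, 0, 0, 0, 0, -0.12, 4],
    [0, 0, 0, 0, 0, -0.12, 4],
    [0, 0, 0, 0, 0, -0.12, 4],
    [0, 0, 0, 0, 0, 0, 4],
  ],
)

```text
clock: 15.15
tcp_pos: [0.5386, 0.126, 0.2611]
eef_rot: [[-0.953, 0.302, -0.005], [0.302, 0.953, 0.0], [0.005, -0.001, -1.0]]
ft_force: [0.0, -0.1, -0.6]
grip_width: 0.473
grasp_force: 0.0
```

```bash
python3 - <<'E'
from h import *
go(tr+.190*sl+.006*nn-.0*xr,yawdown(162.9)); go(tr+.190*sl+.006*nn,Rgrip)
E
```

```text
t 15.15 tcp [0.5386 0.126  0.2611] j [ 0.27  0.26 -0.73  1.79  0.19  1.17  0.75] F [ 0.  -0.1 -0.6] grip 0.47278049624540025 0.0
shift cm [ -0.26 -21.88   9.89]
turn [-0.001 -0.005 -0.008] shift in target axes [ -0.03 -21.89   9.86]
t 15.15 tcp [0.5386 0.126  0.2611] j [ 0.27  0.26 -0.73  1.79  0.19  1.17  0.75] F [ 0.  -0.1 -0.6] grip 0.47278049624540025 0.0
shift cm [ -0.26 -21.88   9.89]
turn [-0.787 -0.002 -0.01 ] shift in target axes [ -0.03 -22.45  -8.51]
```

Call:
apply_moves(
  moves=[
    [0, -2.7, 0, 0, 0, 0, 4],
    [0, -2.7, 0, 0, 0, 0, 4],
    [0, -2.7, 0, 0, 0, 0, 4],
    [0, -2.7, 0, 0, 0, 0, 4],
    [0, -2.7, 0, 0, 0, 0, 4],
    [0, -2.7, 0, 0, 0, 0, 4],
    [0, -2.7, 0, 0, 0, 0, 4],
    [0, -3.0, 0, 0, 0, -0.008, 4],
    [0, 0, 0, -0.12, 0, 0, 4],
    [0, 0, 0, -0.12, 0, 0, 4],
    [0, 0, 0, -0.12, 0, 0, 4],
    [0, 0, 0, -0.12, 0, 0, 4],
    [0, 0, 0, -0.12, 0, 0, 4],
    [0, 0, 0, -0.12, 0, 0, 4],
    [0, 0, 0, -0.065, 0, 0, 4],
    [0, 0, 0, 0, 0, 0, 4],
    [0, 0, 0, 0, 0, 0, 4],
  ],
)

```text
clock: 16.85
tcp_pos: [0.4726, -0.0818, 0.2618]
eef_rot: [[-0.955, 0.215, 0.205], [0.297, 0.675, 0.675], [0.006, 0.705, -0.709]]
ft_force: [0.6, -0.2, -0.1]
grip_width: 0.471
grasp_force: 0.0
```

```bash
python3 - <<'E'
from h import *
go(tr+.150*sl+.006*nn,Rgrip)
p,d,P=cloud('scene','s7'); s=arm.read_state(); T=(P-s['tcp_pos'])@s['eef_rot']
k=(abs(T[...,0])<.02)&(abs(T[...,1])<.06)&(T[...,2]>-.09)&(T[...,2]<.02)&(p.max(-1)<110)&(d>0)
q=T[k]
for sg in(1,-1):
    r=q[q[:,1]*sg>0]; o=r[np.argsort(-r[:,2])[:12]]; print(sg,len(r),np.round(o*1000).astype(int).tolist())
E
```

```text
t 16.85 tcp [ 0.4726 -0.0818  0.2618] j [ 1.    0.27 -0.52  2.   -0.69  1.19  2.11] F [ 0.6 -0.2 -0.1] grip 0.47084755108849574 0.0
shift cm [-0.3  -7.05 10.97]
turn [-0.002 -0.002 -0.007] shift in target axes [-0.22 -7.08 10.95]
1 372 [[-6, 30, -26], [-3, 32, -26], [-10, 30, -26], [-1, 31, -27], [-8, 26, -27], [-5, 31, -28], [3, 30, -28], [-9, 31, -28], [-3, 31, -29], [-11, 31, -30], [-9, 33, -30], [-1, 32, -30]]
-1 364 [[-4, -21, -20], [3, -22, -21], [-9, -20, -21], [-1, -22, -22], [-6, -22, -22], [4, -21, -23], [-10, -21, -23], [-4, -22, -23], [-1, -20, -24], [-7, -23, -24], [-11, -23, -24], [4, -19, -25]]
```

Call:
apply_moves(
  moves=[
    [-0.1, -2.3, 0, 0, 0, -0.007, 4],
    [-0.1, -2.4, 0, 0, 0, 0, 4],
    [-0.1, -2.35, 0, 0, 0, 0, 4],
    [0, 0, 2.5, 0, 0, 0, 4],
    [0, 0, 2.5, 0, 0, 0, 4],
    [0, 0, 2.5, 0, 0, 0, 4],
    [0, 0, 2.5, 0, 0, 0, 4],
    [0, 0, 1, 0, 0, 0, 4],
    [0, 0, 0, 0, 0, 0, 4],
    [0, 0, 0, 0, 0, 0, 4],
  ],
)

```text
clock: 17.9
tcp_pos: [0.4841, -0.0565, 0.1352]
eef_rot: [[-0.957, 0.204, 0.206], [0.29, 0.678, 0.675], [-0.002, 0.706, -0.708]]
ft_force: [-0.4, -1.0, -0.2]
grip_width: 0.475
grasp_force: 0.0
```

```bash
python3 - <<'E'
from h import *
go(tr+.070*sl+.006*nn,Rgrip)
p,d,P=cloud('scene','s8'); a=cv2.resize(p[150:250,220:320,::-1],(400,400),interpolation=2);q,_,_=cloud('top','t8'); b=cv2.resize(q[170:270,240:340,::-1],(400,400),interpolation=2);cv2.imwrite('pics/c6.png',np.hstack([a,b]))
E
```

```text
t 17.9 tcp [ 0.4841 -0.0565  0.1352] j [ 0.94  0.46 -0.54  2.1  -0.72  0.91  2.24] F [-0.4 -1.  -0.2] grip 0.47475609317280837 0.0
shift cm [ 0.12 -0.06  8.05]
turn [-0.002 -0.001  0.004] shift in target axes [ 0.13 -0.07  8.05]
```

View pics/c6.png

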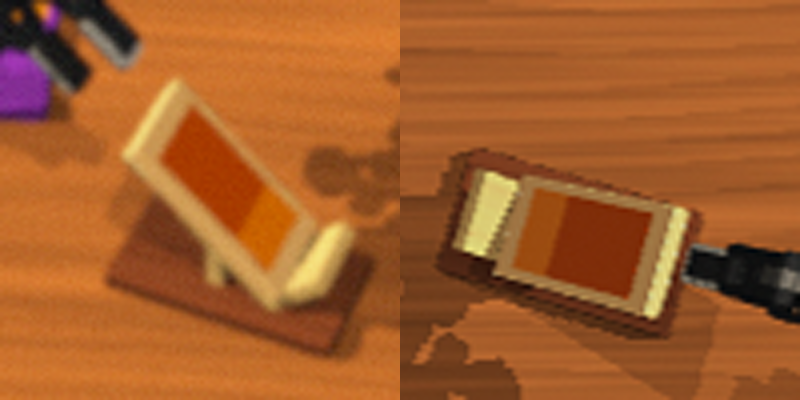

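The fingers line up with the overhanging upper end, so I move in and close across the thickness.

Call:
apply_moves(
  moves=[
    [0.1, -0.05, 1.5, 0, 0, 0, 4],
    [0, 0, 1.5, 0, 0, 0, 4],
    [0, 0, 1.5, 0, 0, 0, 4],
    [0, 0, 1.5, 0, 0, 0, 4],
    [0, 0, 1.3, 0, 0, 0, 4],
    [0, 0, 0.7, 0, 0, 0, 4],
    [0, 0, 0, 0, 0, 0, 4],
    [0, 0, 0, 0, 0, 0, 4],
  ],
)

```text
clock: 18.8
tcp_pos: [0.4993, -0.0027, 0.0778]
eef_rot: [[-0.957, 0.205, 0.207], [0.291, 0.678, 0.675], [-0.001, 0.706, -0.708]]
ft_force: [0.4, -0.1, 0.5]
grip_width: 0.466
grasp_force: 0.0
```

Call:
apply_moves(
  moves=[
    [0, 0, 0, 0, 0, 0, 2.5],
    [0, 0, 0, 0, 0, 0, 2.0],
    [0, 0, 0, 0, 0, 0, 1.5],
    [0, 0, 0, 0, 0, 0, 0.5],
    [0, 0, 0, 0, 0, 0, 0.5],
    [0, 0, 0, 0, 0, 0, 0.5],
    [0, 0, 0, 0, 0, 0, 0.5],
  ],
  grip_force=50,
)

```text
clock: 19.5
tcp_pos: [0.4993, -0.0024, 0.0776]
eef_rot: [[-0.957, 0.205, 0.206], [0.291, 0.678, 0.676], [-0.001, 0.706, -0.708]]
ft_force: [-1.6, -5.0, 5.6]
grip_width: 0.135
grasp_force: 49.1
```

Call:
apply_moves(
  moves=[
    [0, 0.5, 0, 0, 0, 0, 0.5],
    [0, 1, -1, 0, 0, 0, 0.5],
    [0, 2, -2, 0, 0, 0, 0.5],
    [0, 2, -2, 0, 0, 0, 0.5],
    [0, 2, -2, 0, 0, 0, 0.5],
    [0, 2, -2, 0, 0, 0, 0.5],
    [0, 2, -2, 0, 0, 0, 0.5],
    [0, 2, -2, 0, 0, 0, 0.5],
    [0, 0.5, -0.5, 0, 0, 0, 0.5],
    [0, 0, 0, 0.1, 0, 0, 0.5],
    [0, 0, 0, 0.12, 0, 0, 0.5],
    [0, 0, 0, 0.12, 0, 0, 0.5],
    [0, 0, 0, 0.12, 0, 0, 0.5],
    [0, 0, 0, 0.12, 0, 0, 0.5],
    [0, 0, 0, 0.12, 0, 0, 0.5],
    [0, 0, 0, 0.085, 0, 0, 0.5],
    [0, 0, 0, 0, 0, 0, 0.5],
    [0, 0, 0, 0, 0, 0, 0.5],
  ],
)

```text
clock: 21.3
tcp_pos: [0.4996, 0.0021, 0.2716]
eef_rot: [[-0.957, 0.289, 0.0], [0.289, 0.957, 0.001], [0.0, 0.001, -1.0]]
ft_force: [0.0, -0.7, -1.5]
grip_width: 0.133
grasp_force: 48.9
```

```bash
python3 - <<'E'
from h import *
go([slot[0],slot[1],.27],yawdown(169.9))
p,d,P=cloud('scene','s9'); s=arm.read_state(); T=(P-s['tcp_pos'])@s['eef_rot']
hs=cv2.cvtColor(p,cv2.COLOR_RGB2HSV)
k=(abs(T[...,0])<.05)&(abs(T[...,1])<.03)&(T[...,2]>-.07)&(T[...,2]<.1)&(d>0)
q=T[k]; print(k.sum(),[np.round(np.percentile(q[:,i],[1,50,99])*1000,1) for i in range(3)])
cv2.imwrite('pics/c7.png',cv2.resize(p[60:240,210:450,::-1],(800,600),interpolation=2))
E
```

```text
t 21.3 tcp [0.4996 0.0021 0.2716] j [ 0.47  0.13 -0.65  1.89  0.09  1.15  1.06] F [ 0.  -0.7 -1.5] grip 0.13267349060885422 48.91500771045685
shift cm [ 6.54 32.5   0.2 ]
turn [ 0.001 -0.    -0.117] shift in target axes [ 2.69 33.04  0.16]
944 [array([-36.5, -14.5,  27.3]), array([-25.5,   5.8,  22. ]), array([-69. , -21.1,  67. ])]
```

View pics/c7.png

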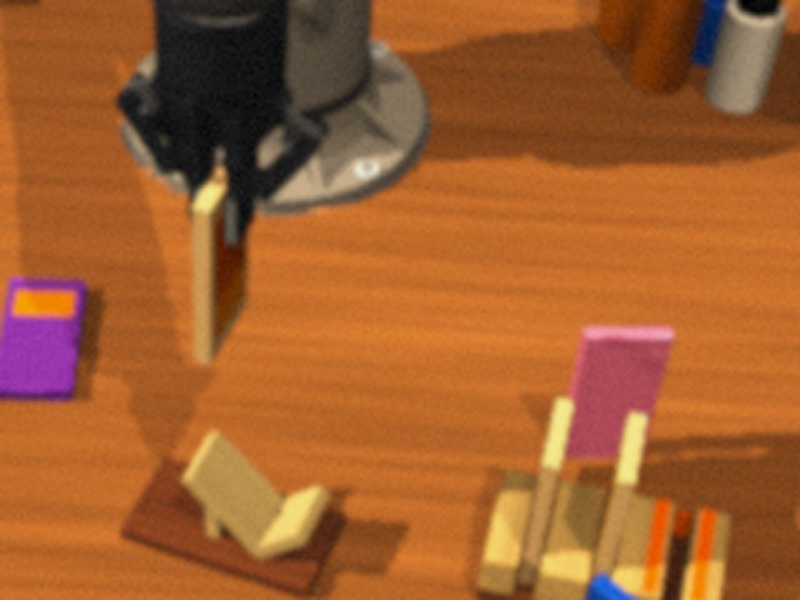

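The plaque hangs vertically from the jaws with its lower end clear at z ≈ 0.20. Now I carry it over the orange slot.

Call:
apply_moves(
  moves=[
    [0, 0, 0, 0, 0, -0.06, 0.5],
    [0, 0, 0, 0, 0, -0.057, 0.5],
    [0.2, 2.5, 0, 0, 0, 0, 0.5],
    [0.2, 2.5, 0, 0, 0, 0, 0.5],
    [0.2, 2.5, 0, 0, 0, 0, 0.5],
    [0.2, 2.5, 0, 0, 0, 0, 0.5],
    [0.2, 2.5, 0, 0, 0, 0, 0.5],
    [0.2, 2.5, 0, 0, 0, 0, 0.5],
    [0.2, 2.5, 0, 0, 0, 0, 0.5],
    [0.2, 2.5, 0, 0, 0, 0, 0.5],
    [0.2, 2.5, 0, 0, 0, 0, 0.5],
    [0.2, 2.5, 0, 0, 0, 0, 0.5],
    [0.2, 2.5, 0, 0, 0, 0, 0.5],
    [0.3, 2.5, 0, 0, 0, 0, 0.5],
    [0.2, 2.0, 0, 0, 0, 0, 0.5],
    [0, 1.0, 0, 0, 0, 0, 0.5],
    [0, 0, 0, 0, 0, 0, 0.5],
    [0, 0, 0, 0, 0, 0, 0.5],
    [0, 0, 0, 0, 0, 0, 0.5],
  ],
)

```text
clock: 23.25
tcp_pos: [0.5322, 0.3296, 0.2717]
eef_rot: [[-0.984, 0.178, 0.001], [0.178, 0.984, -0.001], [-0.001, -0.001, -1.0]]
ft_force: [0.2, -1.1, -0.9]
grip_width: 0.137
grasp_force: 48.9
```

```bash
cat > m.py <<'E'
from h import *
go([slot[0],slot[1],.15],yawdown(169.9))
t=np.radians(-10.1);X=np.array([np.cos(t),np.sin(t),0]);Y=np.array([-X[1],X[0],0])
C=np.column_stack([X,Y,[0,0,1]])
s=arm.read_state()
for n in('scene','top'):
    p,d,P=cloud(n,n[0]+str(int(s['clock']*100))); L=(P-[.5220,.2828,0])@C
    zb=s['tcp_pos'][2]-.068
    k=(abs(L[...,0])<.05)&(abs(L[...,1]-.05)<.03)&(L[...,2]>max(zb,.056))&(L[...,2]<zb+.128)&(d>0)&(p.max(-1)>60)
    q=L[k]; print(n,k.sum(),[np.round(np.percentile(q[:,i],[1,5,50,95,99])*1000,1) for i in range(3)])
    for lo in np.arange(max(zb,.056)-.01,zb+.13,.02):
        r=q[(q[:,2]>=lo)&(q[:,2]<lo+.02)]
        if len(r)>8: print('  z',round(lo+.01,3),len(r),'x',np.round(np.percentile(r[:,0],[3,97])*1000,1),'y',np.round(np.percentile(r[:,1],[3,50,97])*1000,1))
E
python3 m.py
```

```text
t 23.25 tcp [0.5322 0.3296 0.2717] j [-0.07  0.4  -0.78  1.62  0.29  1.25  0.49] F [ 0.2 -1.1 -0.9] grip 0.13719939975470768 48.91481637954712
shift cm [ 0.18  0.23 12.17]
turn [-0.001  0.001 -0.003] shift in target axes [ 0.16  0.22 12.17]
scene 596 [array([-23.4, -12.2,  32.2,  37.9,  39. ]), array([27.6, 34.5, 44.8, 58.4, 66. ]), array([205.3, 213. , 294.1, 330.9, 331.5])]
  z 0.204 34 x [-19.4  38.3] y [40.6 43.7 51.5]
  z 0.224 61 x [-23.   39.2] y [40.6 42.9 51.8]
  z 0.244 66 x [-17.7  38.1] y [40.6 43.9 51.8]
  z 0.264 63 x [-8.2 38.8] y [40.5 43.8 52.1]
  z 0.284 72 x [ 7.4 38.6] y [34.5 44.5 56.4]
  z 0.304 131 x [ 7.4 37.5] y [27.7 43.7 64.8]
  z 0.324 169 x [-20.3  37.2] y [28. 47. 66.]
top 585 [array([-31. , -29.3,   1. ,  30.3,  32. ]), array([41.5, 42.1, 43.1, 44.8, 51.4]), array([204.8, 208.6, 266.4, 330.6, 331.4])]
  z 0.204 59 x [-29.9  28.8] y [42.1 42.9 43.8]
  z 0.224 120 x [-29.1  30.5] y [41.9 43.1 44.2]
  z 0.244 67 x [-29.9  30.8] y [41.9 42.8 44.1]
  z 0.264 74 x [-30.9  31.2] y [42.1 43.  43.9]
  z 0.284 87 x [-30.2  31. ] y [42.3 43.1 44.1]
  z 0.304 96 x [-30.3  30.9] y [41.7 43.1 44. ]
  z 0.324 82 x [-28.8  31.5] y [42.2 43.8 53.2]
```

Call:
apply_moves(
  moves=[
    [0.1, 0.15, 2, 0, 0, -0.003, 0.5],
    [0, 0, 2.5, 0, 0, 0, 0.5],
    [0, 0, 2.5, 0, 0, 0, 0.5],
    [0, 0, 2.5, 0, 0, 0, 0.5],
    [0, 0, 2.5, 0, 0, 0, 0.5],
    [0, 0, 1.5, 0, 0, 0, 0.5],
    [0, 0, 0.5, 0, 0, 0, 0.5],
    [0, 0, 0, 0, 0, 0, 0.5],
    [0, 0, 0, 0, 0, 0, 0.5],
  ],
)

```text
clock: 24.25
tcp_pos: [0.5317, 0.3331, 0.1328]
eef_rot: [[-0.985, 0.174, 0.002], [0.174, 0.985, 0.0], [-0.002, 0.0, -1.0]]
ft_force: [-0.2, -0.0, -0.5]
grip_width: 0.13
grasp_force: 48.9
```

```bash
cat >> m.py <<'E'
d=np.load('pics/s9.npy');m=arm.camera_model('scene');K=m['K'];M=m['cam_to_world'];v,u=np.mgrid[:420,:560]
P=np.stack([(u-K[0,2])/K[0,0]*d,-(v-K[1,2])/K[1,1]*d,-d],-1)@M[:3,:3].T+M[:3,3]
R9=np.array([[-.957,.289,0],[.289,.957,.001],[0,.001,-1]]);T=(P-[.4996,.0021,.2716])@R9
for z in range(-130,-20,10):
    k=(T[...,2]*1000>z)&(T[...,2]*1000<z+10)&(np.linalg.norm(T[...,:2],axis=-1)<.09); print(z+5,np.round(np.percentile(T[k][:,1],[1,99])*1000))
for n in('scene','top'):
    p,d,P=cloud(n,n[0]+'r'); L=(P-[.5220,.2828,0])@C
    for nm,lo,hi in(('orange',.03,.07),('honey',-.006-.01,.016),('red',-.066,-.034)):
        if nm!='orange':
            k=(abs(L[...,0])<.025)&(L[...,1]>lo)&(L[...,1]<hi)&(L[...,2]>.14)&(L[...,2]<.15); 
            if k.sum()>10: print(n,nm,k.sum(),np.round(np.percentile(L[k][:,1],[3,50,97])*1000,1))
            k=(abs(L[...,0])<.025)&(L[...,1]>lo)&(L[...,1]<hi)&(L[...,2]>.07)&(L[...,2]<.135); 
            if k.sum()>10: print(n,nm,'face',k.sum(),np.round(np.percentile(L[k][:,1],[3,50,97])*1000,1))
E
python3 m.py
```

```text
t 24.25 tcp [0.5317 0.3331 0.1328] j [-0.12  0.53 -0.73  1.76  0.41  1.01  0.4 ] F [-0.2 -0.  -0.5] grip 0.13006263635484466 48.916786909103394
shift cm [ 0.04 -0.11 -1.72]
turn [0.    0.002 0.001] shift in target axes [ 0.05 -0.11 -1.72]
scene 450 [array([-20.1, -12. ,  30.6,  36.6,  38.3]), array([31.1, 37.9, 47.8, 60.9, 68.5]), array([ 67.6,  73.3, 155.6, 192. , 192.7])]
  z 0.065 28 x [-21.1  37.2] y [44.  46.2 55.2]
  z 0.085 48 x [-22.5  36.8] y [44.1 46.5 55.6]
  z 0.105 48 x [-17.7  37.8] y [44.  47.3 55.4]
  z 0.125 49 x [-2.3 38.1] y [44.  47.4 55.7]
  z 0.145 49 x [ 9.6 37.2] y [42.1 48.1 56. ]
  z 0.165 98 x [ 4.2 36.5] y [31.4 47.1 67.9]
  z 0.185 130 x [-17.5  35.8] y [35.2 49.5 67.6]
top 157 [array([-15.3,  14. ,  23.5,  30.1,  30.9]), array([42.8, 45.3, 46.3, 50. , 56.1]), array([ 66.8,  75.2, 144.1, 191.2, 192.3])]
  z 0.085 21 x [-15.2  31.1] y [44.9 46.3 47.7]
  z 0.105 16 x [16.4 30.4] y [45.  45.9 46.9]
  z 0.125 24 x [16.4 30.3] y [44.9 46.3 47.1]
  z 0.145 27 x [12.5 30.2] y [45.3 46.3 47.3]
  z 0.165 31 x [ 9. 30.] y [40.4 46.1 47.4]
  z 0.185 31 x [17.2 30.2] y [45.4 46.6 57.4]
-125 [-41.  41.]
-115 [-59.  60.]
-105 [-63.  63.]
-95 [-58.  56.]
-85 [-52.  49.]
-75 [-45.  43.]
-65 [-39.  35.]
-55 [-27.  21.]
-45 [-19.  19.]
-35 [-18.  19.]
-25 [-19.  19.]
scene honey 90 [-7.6 -2.1  3.6]
scene honey face 20 [-8.3 -8.2 -7.9]
scene red 86 [-57.4 -52.  -46.3]
top honey 138 [-6.3 -0.9  5.2]
top honey face 183 [-6.9 -6.2 -5.3]
top red 139 [-56.2 -50.6 -44.1]
top red face 153 [-56.9 -56.2 -55.4]
```

Call:
apply_moves(
  moves=[
    [0, -0.2, 0, 0, 0, 0, 0.5],
    [0, 0, 0, 0, 0, 0, 0.5],
    [0, 0, 0, 0, 0, 0, 0.5],
    [0, 0, 0, 0, 0, 0, 0.5],
  ],
)

```text
clock: 24.85
tcp_pos: [0.5308, 0.3307, 0.1317]
eef_rot: [[-0.985, 0.174, 0.001], [0.174, 0.985, -0.001], [-0.001, -0.001, -1.0]]
ft_force: [-0.3, 0.1, -0.6]
grip_width: 0.136
grasp_force: 48.9
```

```bash
python3 m.py | grep -v ^-
```

```text
t 24.85 tcp [0.5308 0.3307 0.1317] j [-0.12  0.53 -0.73  1.76  0.41  1.01  0.4 ] F [-0.3  0.1 -0.6] grip 0.1356855702580367 48.91729652881622
shift cm [ 0.    0.14 -1.83]
turn [-0.001  0.001  0.002] shift in target axes [ 0.01  0.14 -1.83]
scene 434 [array([-21.5,  -7.7,  31.4,  36.3,  37.4]), array([28.6, 35.4, 45.6, 59.6, 67. ]), array([ 66.8,  75.8, 155. , 190.7, 191.5])]
  z 0.064 17 x [-9.6 35.2] y [41.7 44.7 52.3]
  z 0.084 46 x [-20.2  37.1] y [41.5 44.2 52.6]
  z 0.104 55 x [-22.3  36.7] y [41.5 44.1 52.7]
  z 0.124 43 x [-3.7 36.3] y [41.6 45.5 52.5]
  z 0.144 52 x [ 9.4 37.4] y [37.9 45.1 53.4]
  z 0.164 98 x [ 7.  36.5] y [29.1 44.7 65.6]
  z 0.184 123 x [-11.8  35.9] y [28.7 47.1 66.7]
top 163 [array([ 7.9, 13.6, 22.9, 30.1, 30.4]), array([40. , 42.7, 43.9, 48.6, 53. ]), array([ 66.6,  72.4, 145.7, 190.5, 191.6])]
  z 0.064 9 x [18.9 29.8] y [43.4 43.8 44.4]
  z 0.084 18 x [ 1.2 30. ] y [42.9 43.9 44.8]
  z 0.104 16 x [17.6 30. ] y [43.1 43.8 44.9]
  z 0.124 22 x [15.7 29.3] y [42.4 43.7 44.8]
  z 0.144 30 x [10.7 30.2] y [42.7 43.7 44.9]
  z 0.164 32 x [ 8.  29.7] y [37.  43.9 44.6]
  z 0.184 36 x [17.5 30.3] y [42.7 44.3 54.4]
scene honey 89 [-7.6 -2.1  3.7]
scene honey face 20 [-8.3 -8.2 -7.8]
scene red 85 [-57.4 -51.7 -46.3]
top honey 134 [-6.2 -0.7  5.8]
top honey face 181 [-7.2 -6.2 -5.1]
top red 137 [-56.3 -50.4 -44.3]
top red face 154 [-56.9 -56.2 -55.5]
```

It is centred within about 0.5 mm of the slot in both cameras. I lower it in gently.

Call:
apply_moves(
  moves=[
    [0, 0.04, 0.4, 0, 0, 0, 0.5],
    [0, 0, 0.4, 0, 0, 0, 0.5],
    [0, 0, 0.4, 0, 0, 0, 0.5],
    [0, 0, 0.4, 0, 0, 0, 0.5],
    [0, 0, 0.4, 0, 0, 0, 0.5],
    [0, 0, 0, 0, 0, 0, 0.5],
  ],
)

```text
clock: 25.65
tcp_pos: [0.5306, 0.331, 0.111]
eef_rot: [[-0.985, 0.174, 0.0], [0.174, 0.985, -0.001], [-0.0, -0.001, -1.0]]
ft_force: [0.7, -0.8, -1.2]
grip_width: 0.135
grasp_force: 48.9
```

Bottom at about z = 43 mm, inside the slot, and no contact force.

Call:
apply_moves(
  moves=[
    [0, 0, 0.5, 0, 0, 0, 0.5],
    [0, 0, 0.5, 0, 0, 0, 0.5],
    [0, 0, 0.5, 0, 0, 0, 0.5],
    [0, 0, 0.5, 0, 0, 0, 0.5],
    [0, 0, 0.3, 0, 0, 0, 0.5],
    [0, 0, 0.1, 0, 0, 0, 0.5],
    [0, 0, 0, 0, 0, 0, 0.5],
  ],
)

```text
clock: 26.35
tcp_pos: [0.5309, 0.3311, 0.0876]
eef_rot: [[-0.985, 0.174, 0.001], [0.174, 0.985, -0.001], [-0.001, -0.001, -1.0]]
ft_force: [0.4, -0.8, -1.5]
grip_width: 0.131
grasp_force: 48.9
```

Call:
apply_moves(
  moves=[
    [0, 0, 0.15, 0, 0, 0, 0.5],
    [0, 0, 0.15, 0, 0, 0, 0.5],
    [0, 0, 0.1, 0, 0, 0, 0.5],
    [0, 0, 0, 0, 0, 0, 0.5],
  ],
)

```text
clock: 26.75
tcp_pos: [0.5316, 0.3314, 0.0846]
eef_rot: [[-0.985, 0.174, 0.002], [0.174, 0.985, -0.0], [-0.002, 0.0, -1.0]]
ft_force: [-0.7, -1.6, 10.1]
grip_width: 0.132
grasp_force: 50.5
```

It is on the floor (10 N upward, lower end ≈ 15.5 mm). I release with a small opening and lift away.

Call:
apply_moves(
  moves=[
    [0, 0, 0, 0, 0, 0, 1.4],
    [0, 0, 0, 0, 0, 0, 1.8],
    [0, 0, 0, 0, 0, 0, 2.0],
    [0, 0, 0, 0, 0, 0, 2.0],
    [0, 0, 0, 0, 0, 0, 2.0],
  ],
)

```text
clock: 27.25
tcp_pos: [0.5309, 0.3311, 0.0836]
eef_rot: [[-0.985, 0.174, 0.001], [0.174, 0.985, -0.001], [-0.001, -0.001, -1.0]]
ft_force: [-1.3, 0.5, -0.1]
grip_width: 0.234
grasp_force: 0.0
```

```bash
python3 m.py | grep -v ^-
```

```text
t 27.25 tcp [0.5309 0.3311 0.0836] j [-0.14  0.58 -0.7   1.8   0.46  0.93  0.36] F [-1.3  0.5 -0.1] grip 0.23365286008536537 0.0
shift cm [ 0.    0.09 -6.64]
turn [-0.001  0.001  0.002] shift in target axes [ 0.01  0.1  -6.64]
scene 363 [array([-23.6, -13.6,  14.4,  36.8,  38.4]), array([24.6, 31.6, 46.5, 67.1, 71.2]), array([ 57.5,  63.5, 113.5, 142.8, 143.4])]
  z 0.056 26 x [-20.4  39.2] y [42.4 46.1 57.9]
  z 0.076 48 x [-21.3  37.7] y [42.5 45.5 53.4]
  z 0.096 57 x [-23.   36.7] y [34.3 45.5 61.9]
  z 0.116 115 x [-11.2  36.6] y [25.2 46.  70.2]
  z 0.136 117 x [-14.1  37.2] y [30.  48.4 69.9]
top 97 [array([14.5, 16.7, 23.7, 30.5, 31.4]), array([43.4, 43.8, 44.6, 48.6, 52.5]), array([ 57.6,  63.3, 106.6, 143.1, 143.5])]
  z 0.076 19 x [16.7 30.5] y [43.6 44.2 46. ]
  z 0.096 21 x [17.2 30.8] y [43.7 44.5 45.9]
  z 0.116 23 x [14.3 30.7] y [43.5 44.5 45.9]
  z 0.136 27 x [18.2 29.9] y [43.9 45.  52.7]
scene honey 67 [-7.8 -2.7 13. ]
scene honey face 22 [-8.3 -8.2 -7.8]
scene red 86 [-57.4 -51.7 -46.3]
top honey 67 [-6.3 -2.4  4.4]
top honey face 147 [-7.2 -6.2 -5.1]
top red 133 [-56.1 -50.3 -44.7]
top red face 153 [-57.  -56.3 -55.5]
```

Free-standing and vertical, with neither pad loaded. Lifting straight up.

Call:
apply_moves(
  moves=[
    [0, 0, -0.5, 0, 0, 0, 2],
    [0, 0, -1, 0, 0, 0, 2],
    [0, 0, -2, 0, 0, 0, 2],
    [0, 0, -2, 0, 0, 0, 2],
    [0, 0, -3, 0, 0, 0, 2],
    [0, 0, -3, 0, 0, 0, 2],
    [0, 0, -3, 0, 0, 0, 2],
    [0, 0, -3, 0, 0, 0, 2],
    [0, 0, 0, 0, 0, 0, 2],
    [0, 0, 0, 0, 0, 0, 2],
  ],
)

```text
clock: 28.45
tcp_pos: [0.531, 0.3314, 0.26]
eef_rot: [[-0.985, 0.174, 0.003], [0.174, 0.985, -0.0], [-0.003, 0.0, -1.0]]
ft_force: [0.3, -0.3, -0.6]
grip_width: 0.235
grasp_force: 0.0
```

```bash
python3 - <<'E'
from h import *
p,d,P=cloud('scene','sf'); a=cv2.resize(p[130:290,330:450,::-1],(450,600),interpolation=2)
q,e,Q=cloud('top','tf'); b=cv2.resize(q[150:290,120:220,::-1],(350,490),interpolation=2); o=np.zeros((600,800,3),np.uint8);o[:,:450]=a;o[:490,450:]=b;cv2.imwrite('pics/c8.png',o)
t=np.radians(-10.1);C=np.array([[np.cos(t),-np.sin(t),0],[np.sin(t),np.cos(t),0],[0,0,1]])
for n,d_,W in(('scene',d,P),('top',e,Q)):
    L=(W-[.522,.2828,0])@C
    for c in(.05,0,-.05):
        k=(abs(L[...,0])<.05)&(abs(L[...,1]-c)<.02)&(L[...,2]>.135)&(L[...,2]<.155)
        if k.sum()>5: print(n,c,k.sum(),np.median(L[k][:,2]),cv2.minAreaRect((L[k][:,:2]*1000).astype(np.float32)))
print(arm.read_state()['ft_force'],arm.read_state()['tcp_pos'])
E
```

```text
scene 0.05 137 0.14446014777599797 ((4.21150016784668, 48.461605072021484), (68.04093933105469, 12.476887702941895), 0.7229816913604736)
scene 0 129 0.14457175173639764 ((6.085975646972656, -1.896130084991455), (11.978940963745117, 67.1663589477539), 89.70111846923828)
scene -0.05 124 0.14465441555397596 ((5.025447845458984, -51.83092498779297), (11.913190841674805, 67.36722564697266), 89.95669555664062)
top 0.05 197 0.14441409082165815 ((-0.6219539642333984, 50.22023391723633), (63.466094970703125, 14.185174942016602), 2.0259571075439453)
top 0 195 0.1443248786084468 ((0.18585777282714844, -0.2101597785949707), (63.9195556640625, 13.907264709472656), 0.2591921389102936)
top -0.05 188 0.1443256989077953 ((-0.2512035369873047, -50.00398254394531), (13.087850570678711, 63.01608657836914), 89.98395538330078)
[ 0.7923406  -0.77739145 -0.11849903] [0.53051353 0.33096502 0.25834879]
```

View pics/c8.png

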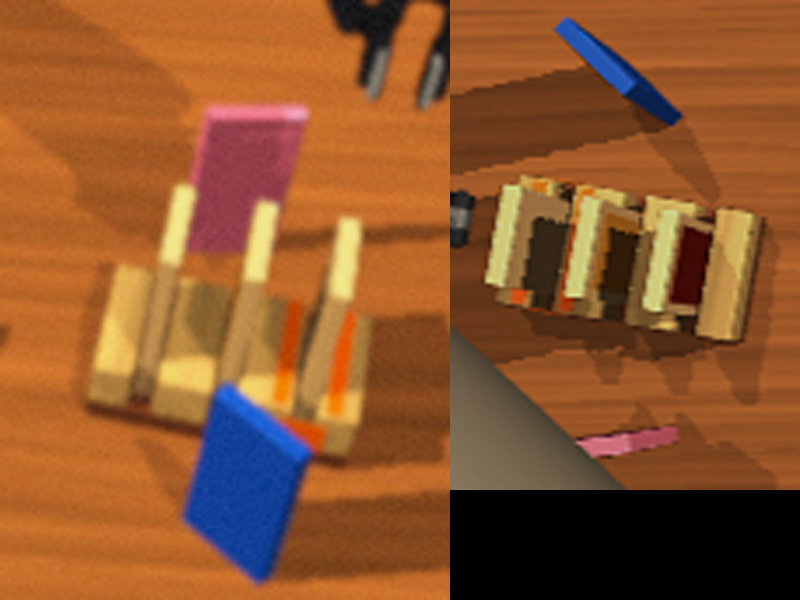

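The plaque stands upright in the orange slot. Its top is at 144.4 mm, level with its neighbours, and it is centred within 1 mm along the slot. The gripper is clear and the neighbours have not moved. I hand the job in.

```bash
python3 -c "
from bench import arm
print(arm.close_job())"
```

```text
the job is handed in; nothing more can be done
None
```

The amber plaque stands upright on a short end in the orange-marked slot, on the slot floor, centred to about 1 mm and released; the two racked plaques have not moved, the jar and clamp were never approached, and the job was handed in at about 28.5 s of the 61 s allowed.

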